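Close the two specimen boxes with their own lids

ROBOT

A 6-joint arm with a two-finger parallel gripper is mounted at the origin on the work surface. World frame = base frame: x ahead of the robot, y to its left, z up, the work surface at z = 0. Lengths are in mm, angles in degrees, forces in N, time in s.
With the tool pointing down it reaches from about 350 to 850 mm from the base axis. Payload 8.1 kg.
Tool frame: the origin (TCP) lies midway between the tips of the shut fingers; the grasp point (between the pads) lies 19 mm behind it (r.pinch_z is the distance from the TCP to the grasp point, in mm); z points along the fingers, y is the line along which they close (so a half turn about z gives the same grasp; the last joint's range is limited). The gripper opens to 85 mm and grips with 20 to 120 N. Pads are 22 mm wide; open, the fingers measure 114 mm over their backs; the gripper's body (76 mm by 85 mm) begins 54 mm behind the grasp point. The pads swing forward as they close: fully open they stand 13 mm farther back than shut.
Start: joints at [-78.346, 7.471, 85.268, -0, 87.261, -4.893], TCP at [170.901, -575.15, 231.292] pointing down, gripper open.
Joint ranges: [-169.43, 169.43], [-51.17, 129.36], [1.28, 143.12], [-76.62, 256.62], [0, 156.53], [-152.29, 152.29]. Speed limits (degrees/s): [136.94, 136.94, 159.86, 180, 180, 180].

INTERFACE

Orientations are given as [roll, pitch, yaw] about the fixed x, y, z axes, in that order (R = Rz(yaw) Ry(pitch) Rx(roll)).
In Python, from bench import r gives the robot as it stands.
- The arm moves only by the shell command python3 -m jog 'ROWS' [OPENING] [FORCE]. ROWS is JSON, one flat list of numbers, 6 for each row, row after row: the shift along the tool's x, y, z in m, then the turn, a rotation vector about the tool's x, y, z in rad. A call has 1 to 8 rows; each row is the pose to reach, as a shift and turn from the pose commanded when the call began, along the tool's axes at that moment; what a row does not reach only later rows make up. A row lasts 1/8 s, in which the tool goes at most 62.5 mm and 10.7 degrees, less where a joint would pass 70% of its speed; a pose out of reach is approached as far as the arm can. A call with a gripper value outside its range is refused whole. OPENING is the opening, from -1 (shut) to 1 (fully open), set as the call begins (- or left out, the last holds). The fingers move at their own pace and stop on an object; FORCE is the grip in N (left out, the last holds). Time passes only in rows, so rows that repeat a pose let the fingers close. It gives the time, the measured TCP pose, the force, the opening and the grip force at its end, in the units of the state.
- r.sense(): the state, without advancing time (a new reading comes with each control period).
- r.snapshot(name): name is "scene" or "top" or "wrist"; returns a dict with "pixels" (480x640x3 uint8, red, green, blue), "range_z" (480x640 float32, mm along the optical axis (not along the pixel's ray), 0 where there is no reading), "K" (3x3 intrinsics, pixels), "rvec" (rotation vector, rad) and "tvec" (3), from world to camera coordinates, as OpenCV has them. Camera axes: x right, y down, z forward; pixel columns grow to the right and rows downward; lengths in mm; the calibration is good to about 2 mm. A picture is of the moment at which its call begins.
- r.hand_in(): hands the job in; it is judged then, once.
Trained networks look in a picture, given as the dict that the camera call returned (one of the last four; its "shot" number tells which), for a name from the list of things; names that differ only in an ending like _2 or _b are one class to them, and where a whole thing is asked for, a point or a joint stands for the part that bears it (a point fixed in the world has none). Each returns a list of dicts, best first, with "score" (0 to 1); they miss things now and then, are a little off and sometimes report something else, mostly with a low value. They report only what shows in the picture. A call takes as long as a camera call. They do not tell look-alikes from the thing itself.
- r.look_for(picture, target): "bbox" ([left, top, right, bottom] in pixels, round what is visible of it).
- r.outline_of(picture, target): "region" (480x640 bool, what is visible of it) and "bbox" ([left, top, right, bottom] in pixels, round what is visible of it).
The state is a dict: "time": time; "joint_pos": joint angles; "qd": joint speeds; "joint_efforts": joint torques, N m; "tool_pos": TCP position; "tcp_rot": TCP orientation; "ft_force": force on the tool from outside, world axes, zero at the start; "wrist_torque": the same for the moment, N m; "finger_gap": finger opening in mm; "grip_force": force on a finger pad.
Only numpy, scipy, OpenCV 4.12 (cv2) and the standard library are available. Lean on these libraries where they do the work, as an engineer would, in place of code of your own. Each camera call takes 0.05 s, during which the arm holds its last target. There are 200 camera calls.

TASK

Close both specimen boxes on the microscope bench, each with the lid of its own colour: right way up, fully down over the neck and released. The orange lid was left lying upside down and needs turning over (it can be stood on end and taken again from the other side). Do not drop the lids, do not tip or lift the boxes or push them away, and leave the objective, the slide box and the jar where they are.

Things in the scene. Friction and masses are not known exactly. Their poses are not given: they have to be found in the camera images.
- lid_orange: orange plastic lid, lying UPSIDE DOWN on the bench at the start (hollow up, z axis down). 62 mm wide (x), 92 long (y), 32 deep; walls 3, top 4, hollow 56 x 86 x 28 mm; flat sides, no knob; can stand on its 62 x 32 mm ends. About 70 g. Origin: centre of the open rim's plane; z points out through the closed top (middle of the lid at z = +16 mm).
- lid_blue: blue plastic lid, lying the right way up on the bench at the start (hollow down, z axis up). 62 mm wide (x), 92 long (y), 32 deep; walls 3, top 4, hollow 56 x 86 x 28 mm; flat sides, no knob; can stand on its 62 x 32 mm ends. About 70 g. Origin: centre of the open rim's plane; z points out through the closed top (middle of the lid at z = +16 mm).
- lid_orange_top (a point): centre of the closed top's outer face of the orange lid, 32 mm from its origin along z
- lid_blue_top (a point): centre of the closed top's outer face of the blue lid, 32 mm from its origin along z
- box_orange: orange specimen box. Orange base block 62 mm (x) x 92 mm (y), 18 mm high, with a white open neck 51 x 81 mm rising to 44 mm (top 10 mm only 48 x 78 mm), a brown bone fragment inside below its rim. Loose, upright, about 350 g. Origin: centre of the underside, z up. A fully fitted lid covers the neck, rim on the base block 18 mm above the bench, either way round.
- box_blue: blue specimen box. Blue base block 62 mm (x) x 92 mm (y), 18 mm high, with a white open neck 51 x 81 mm rising to 44 mm (top 10 mm only 48 x 78 mm), a grey rock fragment inside below its rim. Loose, upright, about 350 g. Origin: centre of the underside, z up. A fully fitted lid covers the neck, rim on the base block 18 mm above the bench, either way round.
- clear_spot (a point): middle of a white rectangle marked on the bench, 140 x 130 mm, flush with the bench top (z = 0): nothing stands on it at the start, a handy place to set things down
- objective: bystander: a steel microscope objective standing upright, 44 mm across, 58 mm high; origin at the centre of its underside
- slide_box: bystander: a flat black slide box, 80 x 100 x 30 mm; origin at the centre of its underside
- jar: bystander: a closed jar with a white cap, 60 mm across, 75 mm high; origin at the centre of its underside
Not all that is in view belongs to the job. Leave any pink or red look-alike of the lid_blue alone.

How it is judged:
By the outcome, as a careful person would: the job done as asked, in the order asked, and still so for the second after the job is handed in, with the robot touching nothing.
It also fails if it takes over 72 s, if anything falls off the work surface, if the arm or the gripper's body presses on something with over 40 N, if the wrist force passes 120 N, or if a joint passes its speed limit or range.

## Working session

There is one attempt and no reset: what is moved stays moved. The work goes in short steps, Python scripts to look and compute and a shell command to move; the robot and the scene stay as the last step left them, time stands still between calls to the robot, and variables do not carry over. Pictures are saved under pics/ and viewed, at most 13 in all, crops included, and the job is handed in when it is done.

```bash
mkdir -p pics; ls; cat > h.py <<'E'
import numpy as np, cv2
from bench import r
def world(s, mask):
    v,u=np.nonzero(mask & (s["range_z"]>0)); z=s["range_z"][v,u].astype(float)
    K=np.array(s["K"]); R=cv2.Rodrigues(np.array(s["rvec"],float))[0]
    c=np.stack([(u-K[0,2])/K[0,0]*z,(v-K[1,2])/K[1,1]*z,z],1)
    return (c-np.array(s["tvec"]).ravel())@R, v, u
def save(s,name,box=None,k=1):
    p=s["pixels"][:,:,::-1]
    if box: p=p[box[1]:box[3],box[0]:box[2]]
    cv2.imwrite("pics/"+name,cv2.resize(p,None,fx=k,fy=k))
def rect(P):
    (c,(w,h),a)=cv2.minAreaRect(P[:,:2].astype(np.float32))
    if w>h: w,h,a=h,w,a-90   # a: direction of the short side (deg)
    return np.round(c,1),round(w,1),round(h,1),round((a+90)%180-90,1)
E
python3 - <<'E'
from h import *
s=r.snapshot("top"); save(s,"top0.png"); 
for n in ["lid_orange","lid_blue","box_orange","box_blue","objective","slide_box","jar"]:
    for d in r.outline_of(s,n)[:3]:
        P,v,u=world(s,d["region"]); 
        if len(P)<20: continue
        z=P[:,2]; Q=P[z>np.percentile(z,97)-6]
        print(n,round(d["score"],2),np.round(d["bbox"]),"z",np.percentile(z,[3,50,97]).round(),"toprect",rect(Q),"all",rect(P))
print(r.sense())
E
```

```text
pics
lid_orange 0.82 [419. 250. 468. 280.] z [-1.  4. 33.] toprect (array([ 472.9, -236.1]), 62.1, 93.2, -11.3) all (array([ 473.6, -240.9]), 68.0, 106.7, -9.7)
lid_blue 0.89 [107. 291. 151. 335.] z [11. 31. 35.] toprect (array([379.4, 509.9]), 62.9, 91.6, 52.5) all (array([382.9, 514.3]), 74.1, 91.8, 52.3)
lid_blue 0.75 [195. 314. 239. 360.] z [ 0. 31. 35.] toprect (array([318.8, 300.5]), 63.0, 91.8, -66.3) all (array([315.5, 304.4]), 74.2, 98.5, -66.3)
lid_blue 0.69 [232. 272. 275. 301.] z [26. 31. 35.] toprect (array([435.9, 215.2]), 60.9, 92.4, 0.5) all (array([435.9, 214.9]), 60.9, 92.8, 0.5)
box_orange 0.98 [240. 174. 284. 208.] z [14. 27. 44.] toprect (array([661.2, 194.6]), 49.2, 79.2, 23.9) all (array([662.8, 196.5]), 67.7, 90.5, 24.3)
box_orange 0.47 [421. 251. 466. 282.] z [-1.  4. 33.] toprect (array([ 473. , -235.8]), 62.0, 92.5, -11.3) all (array([ 473.4, -240.1]), 63.9, 101.9, -10.7)
box_blue 0.94 [390. 169. 429. 210.] z [ 2. 27. 44.] toprect (array([ 657.2, -157.4]), 49.1, 78.6, -27.8) all (array([ 658.4, -159.3]), 68.3, 96.5, -27.9)
objective 0.65 [323. 132. 345. 158
[... 410 characters left out ...]
 -44.7)
{'time': 0.4, 'joint_pos': array([-7.83470300e+01,  7.47756241e+00,  8.52738007e+01,  5.59760638e-04,
        8.72633299e+01, -4.89379145e+00]), 'qd': array([ 0.04378148, -0.21364694, -0.11378729,  0.0472586 , -0.03244731,
       -0.01411725]), 'joint_efforts': array([-9.34539639e-04, -5.68510079e+01, -5.00108063e+01, -2.54156957e-04,
        5.29412922e-03, -1.27185408e-04]), 'tool_pos': array([ 170.88290121, -575.08306266,  231.16791218]), 'tcp_rot': array([-1.79985408e+02, -1.81052132e-03,  1.65467344e+01]), 'ft_force': array([-0.03482833,  0.46351304,  0.68141632]), 'wrist_torque': array([-0.04892873,  0.02272512, -0.01991028]), 'grip_force': 0.0, 'finger_gap': 85.41450665722178}
```

View pics/top0.png

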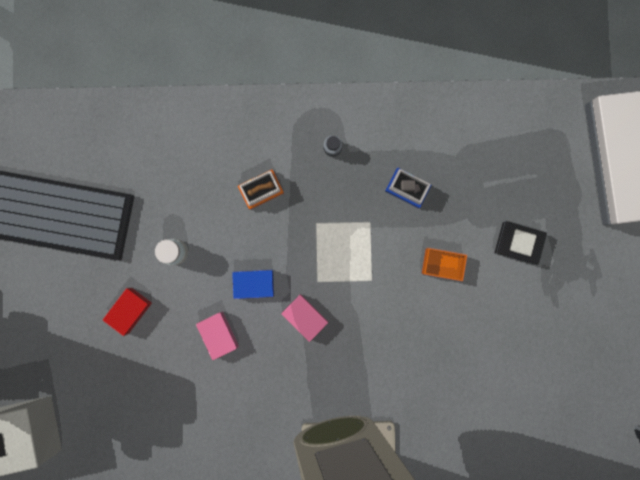

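Candidates for the blue lid are red (127,312), pink (217,336), pink (305,318) and blue (253,284), so I choose (253,284). The orange lid lies hollow up at (445,265). I'll go over the orange lid first and look closer.

```bash
cat >> h.py <<'E'
from scipy.spatial.transform import Rotation as Ro
def E(a): return Ro.from_euler("xyz",a,degrees=True)
def delta(p,rot,p0=None,rot0=None):
    "shift (m) and turn (rad) in the axes of the start pose (measured unless given)"
    s=r.sense(); p0=s["tool_pos"] if p0 is None else p0
    R0=E(s["tcp_rot"]) if rot0 is None else E(rot0)
    R1=E(rot)
    print(np.round(R0.inv().apply(np.array(p)-p0)/1e3,4), np.round((R0.inv()*R1).as_rotvec(),4))
def st():
    s=r.sense(); print({k:np.round(s[k],1) for k in ["time","joint_pos","tool_pos","tcp_rot","ft_force","finger_gap","grip_force"]})
E
python3 - <<'E'
from h import *
print([a for a in dir(r) if not a.startswith("_")])
delta([460,-236,260],[180,0,78.7])
s=r.snapshot("top"); save(s,"crop1.png",(190,230,480,370),2.7)
P,v,u=world(s,np.ones((480,640),bool)); 
px=s["pixels"].reshape(-1,3)[(v*640+u)]
w=(px.min(1)>120)&(abs(P[:,2])<6)&(P[:,0]>400)&(P[:,0]<620)&(abs(P[:,1])<120); print("spot",rect(P[w]))
E
```

```text
['PlanningError', 'hand_in', 'look_for', 'outline_of', 'pinch_z', 'sense', 'snapshot']
[ 0.3737 -0.2427 -0.0288] [-2.0000e-04 -2.0000e-04 -1.0848e+00]
spot (array([491.3, -26.4]), 179.7, 187.0, -0.0)
```

View pics/crop1.png

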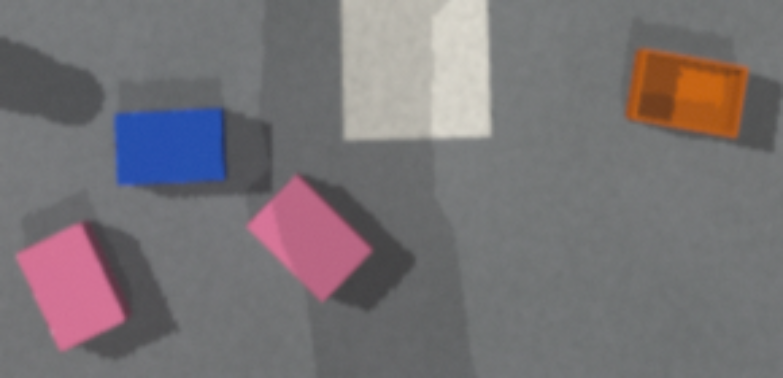

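```bash
python3 -m jog '[0.374,-0.243,-0.029,0,0,-1.085,0.374,-0.243,-0.029,0,0,-1.085,0.374,-0.243,-0.029,0,0,-1.085,0.374,-0.243,-0.029,0,0,-1.085,0.374,-0.243,-0.029,0,0,-1.085,0.374,-0.243,-0.029,0,0,-1.085,0.374,-0.243,-0.029,0,0,-1.085,0.374,-0.243,-0.029,0,0,-1.085]' 1 40
python3 -m jog '[0,0,0,0,0,0,0,0,0,0,0,0]'
python3 - <<'E'
from h import *
st()
s=r.snapshot("wrist"); save(s,"wrist1.png")
for d in r.outline_of(s,"lid_orange")[:2]:
    P,v,u=world(s,d["region"]); z=P[:,2]; Q=P[(z>24)&(z<45)]
    print(d["score"],d["bbox"],np.percentile(z,[3,50,97]),rect(Q))
R=cv2.Rodrigues(np.array(s["rvec"],float))[0]; print("cam",-R.T@np.array(s["tvec"]).ravel(), R[2])
E
```

```text
time: 1.45
tool_pos: [462.3, -232.6, 260.8]
tcp_rot: [179.9, -0.0, 79.0]
ft_force: [-0.6, -0.4, 1.0]
finger_gap: 85.6
grip_force: 0.0
time: 1.7
tool_pos: [459.4, -236.8, 260.1]
tcp_rot: [-180.0, 0.0, 78.6]
ft_force: [0.1, -0.2, -0.6]
finger_gap: 85.5
grip_force: 0.0
{'time': np.float64(1.7), 'joint_pos': array([-32.9,  -6.1,  95.9,  -0. ,  90.2, -21.6]), 'tool_pos': array([ 459.4, -236.8,  260.1]), 'tcp_rot': array([-180. ,    0. ,   78.6]), 'ft_force': array([ 0.1, -0.2, -0.6]), 'finger_gap': np.float64(85.5), 'grip_force': np.float64(0.0)}
0.72 [307.0, 166.4, 367.0, 252.1] [ 0.96507837  2.7745283  31.09871326] (array([ 475. , -234.8]), 61.9, 91.4, -11.1)
cam [ 472.02881903 -172.02844702  401.25400418] [-0.05130832 -0.25502012 -0.9655735 ]
```

View pics/wrist1.png

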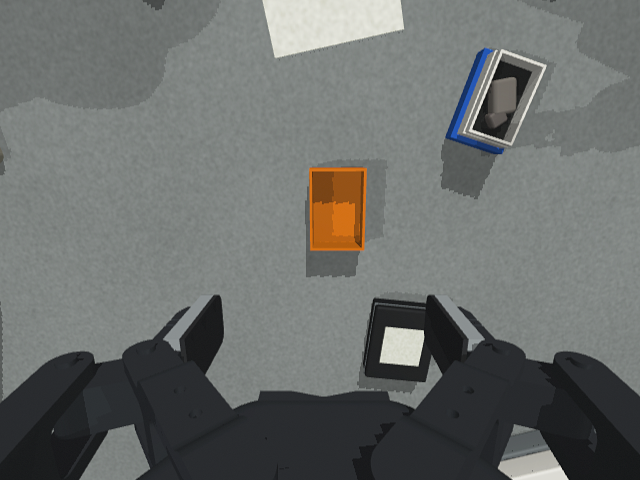

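The wrist picture shows the orange lid hollow up at (338,210), matching the top view within 2 mm. I'll approach tilted 35° along its length.

```bash
python3 -m jog '[-0.0325,0.014,0.183,0,0.611,0,-0.0325,0.014,0.183,0,0.611,0,-0.0325,0.014,0.183,0,0.611,0,-0.0325,0.014,0.183,0,0.611,0,-0.0325,0.014,0.183,0,0.611,0,-0.0325,0.014,0.183,0,0.611,0,-0.0325,0.014,0.183,0,0.611,0]'
python3 - <<'E'
from h import *
st(); R0=E([180,0,78.8])*Ro.from_rotvec([0,.611,0]); print(R0.as_euler("xyz",True))
delta([477,-220.3,2.9],R0.as_euler("xyz",True))
E
```

```text
time: 2.68
tool_pos: [469.0, -271.3, 80.4]
tcp_rot: [179.7, -34.7, 79.0]
ft_force: [0.1, -0.1, -0.7]
finger_gap: 85.0
grip_force: 0.0
{'time': np.float64(2.7), 'joint_pos': array([-52.6,  24.3,  88.8,  25.5,  91.2, -46.5]), 'tool_pos': array([ 469. , -271.3,   80.4]), 'tcp_rot': array([179.7, -34.7,  79. ]), 'ft_force': array([ 0.1, -0.1, -0.7]), 'finger_gap': np.float64(85.0), 'grip_force': np.float64(0.0)}
[180.         -35.00772128  78.8       ]
[-0.0017 -0.0024  0.0931] [0.0043 0.0049 0.0023]
```

```bash
python3 -m jog '[0,0,0.03,0,0,0,0,0,0.06,0,0,0,0,0,0.08,0,0,0,0,0,0.09,0,0,0,0,0,0.09,0,0,0,0,0,0.09,0,0,0]'
python3 -m jog '[0,0,0,0,0,0,0,0,0,0,0,0,0,0,0,0,0,0,0,0,0,0,0,0,0,0,0,0,0,0,0,0,0,0,0,0,0,0,0,0,0,0,0,0,0,0,0,0]' -1 40
python3 - <<'E'
from h import *
st(); s=r.snapshot("wrist"); save(s,"wrist2.png")
E
```

```text
time: 3.42
tool_pos: [478.3, -220.7, 4.5]
tcp_rot: [179.9, -34.9, 78.8]
ft_force: [0.1, -0.1, 0.1]
finger_gap: 85.6
grip_force: 0.0
time: 4.42
tool_pos: [478.1, -220.5, 4.3]
tcp_rot: [179.9, -35.0, 78.7]
ft_force: [-0.6, -3.3, 5.8]
finger_gap: 61.5
grip_force: 44.2
{'time': np.float64(4.4), 'joint_pos': array([-49.1,  27.2,  94.4,  27.2,  82.4, -47.3]), 'tool_pos': array([ 478.1, -220.5,    4.3]), 'tcp_rot': array([179.9, -35. ,  78.7]), 'ft_force': array([-0.6, -3.3,  5.8]), 'finger_gap': np.float64(61.5), 'grip_force': np.float64(44.2)}
```

View pics/wrist2.png

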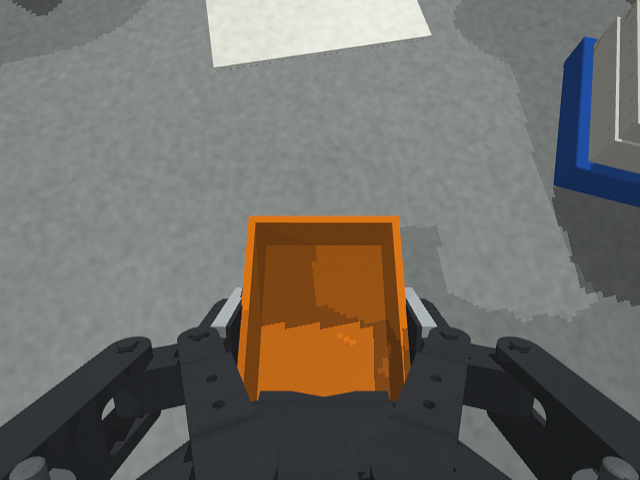

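Orange lid is held at 61.5 mm between the pads, centred. Next: lift and turn to standing over the white spot.

```bash
python3 - <<'E'
from h import *
a=r.sense()["tcp_rot"]; delta([478,-220.5,60],a)
S=(E([180,0,90])*Ro.from_rotvec([0,np.radians(-55),0])).as_euler("xyz",True); print(S)
delta([490,-22,130],S); 
delta([490,-22,34],S,[490,-22,130],S)
E
```

```text
[ 0.0319 -0.0001 -0.0457] [0. 0. 0.]
[180.  55.  90.]
[ 0.2335 -0.0271  0.0098] [-0.0368 -1.5643 -0.2161]
[ 0.0786 -0.      0.0551] [0. 0. 0.]
```

```bash
python3 -m jog '[0.016,0,-0.023,0,0,0,0.032,0,-0.046,0,0,0,0.064,0,-0.091,0,0,0,0.064,0,-0.091,0,0,0]' - 60
python3 -m jog '[0.17,-0.027,0.101,-0.037,-1.564,-0.216,0.17,-0.027,0.101,-0.037,-1.564,-0.216,0.17,-0.027,0.101,-0.037,-1.564,-0.216,0.17,-0.027,0.101,-0.037,-1.564,-0.216,0.17,-0.027,0.101,-0.037,-1.564,-0.216,0.17,-0.027,0.101,-0.037,-1.564,-0.216,0.17,-0.027,0.101,-0.037,-1.564,-0.216,0.17,-0.027,0.101,-0.037,-1.564,-0.216]'
python3 - <<'E'
from h import *
st(); S=[180,55,90]
delta([490,-22,130],S)
E
```

```text
time: 4.97
tool_pos: [479.9, -221.5, 119.1]
tcp_rot: [179.5, -34.8, 79.0]
ft_force: [0.2, 0.1, -1.0]
finger_gap: 61.1
grip_force: 66.5
time: 5.98
tool_pos: [490.1, -20.0, 129.6]
tcp_rot: [179.1, 48.3, 88.8]
ft_force: [1.0, -1.0, -1.8]
finger_gap: 61.1
grip_force: 66.4
{'time': np.float64(6.0), 'joint_pos': array([ 21.9,  13. , 103.8, -43.9,  87. ,  34.8]), 'tool_pos': array([490.1, -20. , 129.6]), 'tcp_rot': array([179.1,  48.3,  88.8]), 'ft_force': array([ 1. , -1. , -1.8]), 'finger_gap': np.float64(61.1), 'grip_force': np.float64(66.4)}
[-0.0016 -0.0001  0.0012] [-0.0014 -0.1177 -0.0141]
```

```bash
python3 -m jog '[0,0,0,0,-0.08,-0.01,0,0,0,0,-0.08,-0.01,0,0,0,0,-0.08,-0.01]'
python3 - <<'E'
from h import *
st(); S=[180,55,90]
delta([490,-22,34],S)
s=r.snapshot("scene"); save(s,"scene1.png")
E
```

```text
time: 6.35
tool_pos: [489.8, -21.0, 129.3]
tcp_rot: [179.9, 52.4, 89.5]
ft_force: [0.3, 0.1, -0.6]
finger_gap: 61.1
grip_force: 66.4
{'time': np.float64(6.4), 'joint_pos': array([ 23.4,  16.1, 102.7, -46.5,  89.1,  36.8]), 'tool_pos': array([489.8, -21. , 129.3]), 'tcp_rot': array([179.9,  52.4,  89.5]), 'ft_force': array([ 0.3,  0.1, -0.6]), 'finger_gap': np.float64(61.1), 'grip_force': np.float64(66.4)}
[0.0749 0.0001 0.0589] [-0.0045 -0.0451 -0.005 ]
```

View pics/scene1.png

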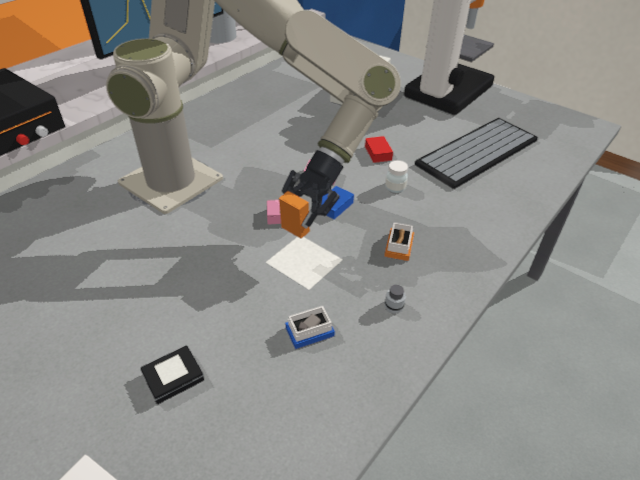

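The lid hangs on end at (295,213) with its closed top toward −y, nearly vertical. Lower it.

```bash
python3 -m jog '[0.037,0,0.03,-0.004,-0.045,-0.005,0.06,0,0.048,-0.004,-0.045,-0.005,0.075,0,0.059,-0.004,-0.045,-0.005,0.075,0,0.059,-0.004,-0.045,-0.005,0.075,0,0.059,-0.004,-0.045,-0.005,0.075,0,0.059,-0.004,-0.045,-0.005]'
python3 - <<'E'
from h import *
S=[180,55,90]; s=r.sense(); 
delta([s["tool_pos"][0],s["tool_pos"][1],30],S)
s=r.snapshot("scene")
d=r.outline_of(s,"lid_orange")[0]; P,v,u=world(s,d["region"]); print(d["score"],np.percentile(P[:,2],[1,2,50,98]))
E
```

```text
time: 7.15
tool_pos: [491.0, -21.8, 35.6]
tcp_rot: [179.7, 55.0, 89.7]
ft_force: [0.2, 1.2, -0.4]
finger_gap: 61.5
grip_force: 66.4
[ 0.0046 -0.      0.0032] [ 0.001   0.0005 -0.0026]
0.88 [-0.57203682  0.36372926 69.01631075 98.97856853]
```

```bash
python3 -m jog '[0.0016,0,0.0012,0,0,0,0.0024,0,0.0018,0,0,0,0.0024,0,0.0018,0,0,0]'
python3 -m jog '[0.0012,0,0.0009,0,0,0,0.0012,0,0.0009,0,0,0]'
python3 -m jog '[0.0012,0,0.0009,0,0,0,0.0012,0,0.0009,0,0,0]'
```

```text
time: 7.62
tool_pos: [489.9, -22.1, 31.0]
tcp_rot: [-180.0, 55.1, 90.0]
ft_force: [-0.3, 0.3, -0.1]
finger_gap: 61.5
grip_force: 66.4
time: 7.88
tool_pos: [490.0, -22.1, 30.8]
tcp_rot: [180.0, 55.2, 89.9]
ft_force: [-3.8, 1.8, 8.7]
finger_gap: 60.7
grip_force: 67.2
time: 8.12
tool_pos: [490.0, -22.2, 30.8]
tcp_rot: [179.9, 55.3, 89.8]
ft_force: [-8.2, 5.1, 18.5]
finger_gap: 60.9
grip_force: 68.2
```

```bash
python3 -m jog '[-0.0012,0,-0.0009,0,0,0,-0.0012,0,-0.0009,0,0,0]'
python3 -m jog '[0,0,0,0,0,0,0,0,0,0,0,0,0,0,0,0,0,0,0,0,0,0,0,0]' 1
python3 -m jog '[0,0,-0.02,0,0,0,0,0,-0.05,0,0,0,0,0,-0.1,0,0,0,0,0,-0.14,0,0,0,0,0,-0.14,0,0,0]'
python3 - <<'E'
from h import *
st()
s=r.snapshot("top"); d=r.outline_of(s,"lid_orange")[0]; P,v,u=world(s,d["region"]); z=P[:,2]; print(d["score"],np.percentile(z,[2,50,98]),rect(P[z>85]))
for n in ["lid_blue","box_orange","box_blue"]:
    d=r.outline_of(s,n)[0]; P,v,u=world(s,d["region"]); z=P[:,2]; print(n,rect(P[(z>np.percentile(z,97)-6)]))
s=r.snapshot("wrist"); save(s,"wrist3.png")
# regrasp pose: tool x=+L tilt +65
F=(E([180,0,90])*Ro.from_rotvec([0,np.radians(65),0])).as_euler("xyz",True); print(F)
E
```

```text
time: 8.38
tool_pos: [490.1, -22.1, 30.8]
tcp_rot: [179.9, 55.2, 89.9]
ft_force: [-3.3, 2.0, 8.4]
finger_gap: 60.8
grip_force: 67.1
time: 8.88
tool_pos: [489.9, -22.2, 29.6]
tcp_rot: [-180.0, 55.1, 90.0]
ft_force: [-0.1, -0.2, 0.4]
finger_gap: 85.6
grip_force: 0.0
time: 9.5
tool_pos: [491.8, 96.6, 112.6]
tcp_rot: [179.5, 54.9, 89.7]
ft_force: [0.2, -0.8, -0.1]
finger_gap: 85.2
grip_force: 0.0
{'time': np.float64(9.5), 'joint_pos': array([ 34.2,  27.9,  91. , -43.2,  96.9,  43.3]), 'tool_pos': array([491.8,  96.6, 112.6]), 'tcp_rot': array([179.5,  54.9,  89.7]), 'ft_force': array([ 0.2, -0.8, -0.1]), 'finger_gap': np.float64(85.2), 'grip_force': np.float64(0.0)}
0.6 [-1.20502333 90.72353447 95.10650633] (array([487.9,  -9.9]), 31.3, 62.0, 88.9)
lid_blue (array([428.6, 215.5]), 43.0, 93.2, 7.0)
box_orange (array([661. , 194.8]), 48.8, 77.7, 25.0)
box_blue (array([ 657. , -157.4]), 49.7, 78.4, -28.4)
[180. -65.  90.]
```

View pics/wrist3.png

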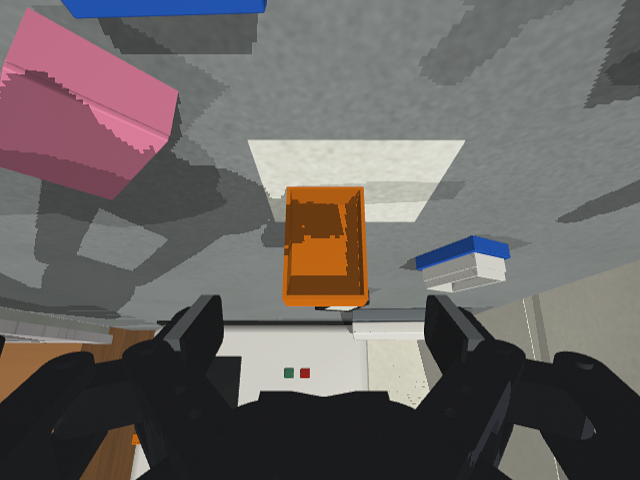

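The lid stands squarely on end at (327,245) on the white spot, with the hollow toward +y and nothing shifted. Go round over the top to the −y side.

```bash
python3 - <<'E'
from h import *
c=[180,55,90]; p=[490,93,110]; D=[180,0,90]; F=[180,-65,90]
delta([490,50,280],D,p,c); delta([488,-150,180],F,[490,50,280],D)
E
```

```text
[-0.1639  0.     -0.0623] [0.     0.9599 0.    ]
[-0.2   -0.002  0.1  ] [-0.      1.1345  0.    ]
```

```bash
python3 -m jog '[-0.164,0,-0.062,0,0.96,0,-0.164,0,-0.062,0,0.96,0,-0.164,0,-0.062,0,0.96,0,-0.164,0,-0.062,0,0.96,0,-0.164,0,-0.062,0,0.96,0,-0.164,0,-0.062,0,0.96,0,-0.164,0,-0.062,0,0.96,0]'
python3 -m jog '[-0.2,-0.002,0,0,1.134,0,-0.2,-0.002,0,0,1.134,0,-0.2,-0.002,0,0,1.134,0,-0.2,-0.002,0.05,0,1.134,0,-0.2,-0.002,0.1,0,1.134,0,-0.2,-0.002,0.1,0,1.134,0,-0.2,-0.002,0.1,0,1.134,0,-0.2,-0.002,0.1,0,1.134,0]'
python3 -m jog '[0,0,0,0,0,0,0,0,0,0,0,0]'
python3 - <<'E'
from h import *
st(); F=[180,-65,89.3]
delta([488.5,-93,87],F)
E
```

```text
time: 10.68
tool_pos: [489.6, 47.8, 279.3]
tcp_rot: [-180.0, 0.1, 89.8]
ft_force: [-0.4, 0.5, 0.4]
finger_gap: 85.5
grip_force: 0.0
time: 11.68
tool_pos: [486.9, -149.5, 177.2]
tcp_rot: [-179.2, -65.1, 89.3]
ft_force: [-0.3, 0.7, -0.2]
finger_gap: 85.6
grip_force: 0.0
time: 11.92
tool_pos: [488.5, -150.2, 181.2]
tcp_rot: [179.8, -64.7, 90.3]
ft_force: [0.2, -0.1, 0.1]
finger_gap: 85.4
grip_force: 0.0
{'time': np.float64(11.9), 'joint_pos': array([-48.8,  33.9,  80.8,  41.5, 116.1, -48.3]), 'tool_pos': array([ 488.5, -150.2,  181.2]), 'tcp_rot': array([179.8, -64.7,  90.3]), 'ft_force': array([ 0.2, -0.1,  0.1]), 'finger_gap': np.float64(85.4), 'grip_force': np.float64(0.0)}
[-0.0607 -0.0001  0.092 ] [-0.0115  0.0054  0.0072]
```

```bash
python3 -m jog '[-0.061,0,0.092,-0.011,0.005,0.007,-0.061,0,0.092,-0.011,0.005,0.007,-0.061,0,0.092,-0.011,0.005,0.007,-0.061,0,0.092,-0.011,0.005,0.007]'
python3 -m jog '[0,0,0,0,0,0]'
python3 - <<'E'
from h import *
st(); F=[180,-65,89.3]
delta([488.5,6.5,40.6],F)
s=r.snapshot("wrist"); save(s,"wrist4.png")
d=r.outline_of(s,"lid_orange")[0]; P,v,u=world(s,d["region"]); print(d["score"],np.percentile(P,[2,50,98],axis=0).round(1))
E
```

```text
time: 12.42
tool_pos: [488.9, -94.0, 87.7]
tcp_rot: [179.9, -65.0, 89.4]
ft_force: [-0.0, -0.2, 0.5]
finger_gap: 85.3
grip_force: 0.0
time: 12.55
tool_pos: [489.3, -94.9, 87.8]
tcp_rot: [179.7, -65.0, 89.5]
ft_force: [0.0, 0.2, -0.6]
finger_gap: 85.6
grip_force: 0.0
{'time': np.float64(12.6), 'joint_pos': array([-45.8,  37.6,  87.5,  41.9, 106.3, -53. ]), 'tool_pos': array([489.3, -94.9,  87.8]), 'tcp_rot': array([179.7, -65. ,  89.5]), 'ft_force': array([ 0. ,  0.2, -0.6]), 'finger_gap': np.float64(85.6), 'grip_force': np.float64(0.0)}
[ 1.000e-04 -2.200e-03  1.118e-01] [0.0021 0.0003 0.0012]
0.94 [[460.1 -26.5   2.3]
 [489.6 -25.3  65.7]
 [519.4   3.2  91.4]]
```

View pics/wrist4.png

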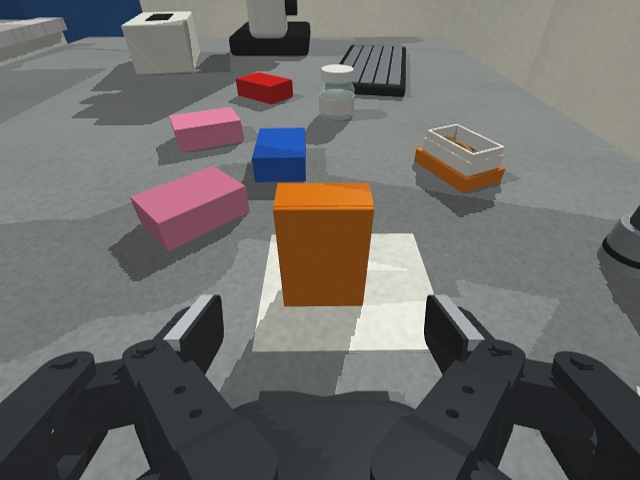

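The closed top of the standing lid faces the gripper at (325,245) and is centred between the fingers. Advance and grip.

```bash
python3 -m jog '[0,0,0.03,0,0,0,0,0,0.06,0,0,0,0,0,0.085,0,0,0,0,0,0.1,0,0,0,0,0,0.11,0,0,0,0,0,0.111,0,0,0,0,0,0.111,0,0,0,0,0,0.111,0,0,0]'
python3 -m jog '[0,0,0,0,0,0,0,0,0,0,0,0,0,0,0,0,0,0,0,0,0,0,0,0,0,0,0,0,0,0,0,0,0,0,0,0,0,0,0,0,0,0,0,0,0,0,0,0]' -1 60
python3 - <<'E'
from h import *
st(); c=r.sense()
s=r.snapshot("wrist"); d=r.outline_of(s,"lid_orange")[0]; P,v,u=world(s,d["region"]); print(d["score"],np.percentile(P,[2,50,98],axis=0).round(1))
s=r.snapshot("scene"); d=r.outline_of(s,"lid_orange")[0]; P,v,u=world(s,d["region"]); print(d["score"],np.percentile(P,[2,50,98],axis=0).round(1))
F=[180,-65,89.3]; delta([488.5,6.5,150],F)
E
```

```text
time: 13.65
tool_pos: [489.6, 6.9, 39.5]
tcp_rot: [-179.9, -65.1, 89.1]
ft_force: [0.1, -0.0, -0.1]
finger_gap: 85.4
grip_force: 0.0
time: 14.65
tool_pos: [489.5, 7.5, 39.5]
tcp_rot: [-179.9, -65.2, 89.1]
ft_force: [-0.5, -4.0, 5.1]
finger_gap: 61.4
grip_force: 65.6
{'time': np.float64(14.6), 'joint_pos': array([-38.7,  36.3,  96.7,  46.1,  97. , -54.5]), 'tool_pos': array([489.5,   7.5,  39.5]), 'tcp_rot': array([-179.9,  -65.2,   89.1]), 'ft_force': array([-0.5, -4. ,  5.1]), 'finger_gap': np.float64(61.4), 'grip_force': np.float64(65.6)}
0.57 [[459.4 -25.5  22.2]
 [488.8 -24.5  80.4]
 [518.1   4.4  91.4]]
0.88 [[459.4 -29.9  11.2]
 [493.4 -22.5  85.3]
 [520.2   3.1  94.8]]
[ 0.0999 -0.0011 -0.0473] [ 0.0007 -0.0029 -0.0014]
```

```bash
python3 - <<'E'
from h import *
F=[-179.9,-65.2,89.1]; Q=(E([180,0,114.4])*Ro.from_rotvec([0,np.radians(-24.8),0])).as_euler("xyz",True); print(Q)
delta([489.5,7.5,140],F); delta([670,100,250],Q,[489.5,7.5,140],F)
E
python3 -m jog '[0.03,0,-0.014,0,0,0,0.06,0,-0.028,0,0,0,0.091,0,-0.042,0,0,0,0.091,0,-0.042,0,0,0,0.091,0,-0.042,0,0,0]'
```

```text
[180.   24.8 114.4]
[ 0.0912 -0.0001 -0.0422] [-0.0007  0.0006  0.0001]
[0.1398 0.1791 0.0401] [ 0.1678 -1.5433 -0.4583]
time: 15.48
tool_pos: [488.9, 8.1, 138.4]
tcp_rot: [-179.6, -65.2, 88.9]
ft_force: [0.6, -0.1, -1.0]
finger_gap: 61.0
grip_force: 65.3
```

```bash
python3 -m jog '[0.14,0.179,0.04,0.168,-1.543,-0.458,0.14,0.179,0.04,0.168,-1.543,-0.458,0.14,0.179,0.04,0.168,-1.543,-0.458,0.14,0.179,0.04,0.168,-1.543,-0.458,0.14,0.179,0.04,0.168,-1.543,-0.458,0.14,0.179,0.04,0.168,-1.543,-0.458,0.14,0.179,0.04,0.168,-1.543,-0.458,0.14,0.179,0.04,0.168,-1.543,-0.458]'
python3 -m jog '[0,0,0,0,0,0,0,0,0,0,0,0]'
python3 - <<'E'
from h import *
st(); Q=[180,24.8,114.4]; delta([670,100,250],Q)
s=r.snapshot("wrist"); save(s,"wrist5.png")
for n in ["box_orange","lid_orange"]:
  for d in r.outline_of(s,n)[:2]:
    P,v,u=world(s,d["region"]); z=P[:,2]; print(n,d["score"],d["bbox"],np.percentile(z,[3,50,97]).round(1),rect(P[(z>38)&(z<50)]) if n[0]=="b" and ((z>38)&(z<50)).sum()>9 else "")
s=r.snapshot("top"); d=r.outline_of(s,"box_orange")[0]; P,v,u=world(s,d["region"]); z=P[:,2]; print(rect(P[z>38]))
E
```

```text
time: 16.48
tool_pos: [669.8, 100.6, 248.3]
tcp_rot: [178.8, 18.6, 112.7]
ft_force: [-0.5, 0.3, -0.9]
finger_gap: 60.9
grip_force: 65.3
time: 16.73
tool_pos: [669.3, 100.5, 247.6]
tcp_rot: [178.8, 18.1, 112.5]
ft_force: [-0.2, 0.1, -0.1]
finger_gap: 61.1
grip_force: 65.3
{'time': np.float64(16.7), 'joint_pos': array([ 13.6,  15.4,  76.5, -17.8,  84.2,  -7.9]), 'tool_pos': array([669.3, 100.5, 247.6]), 'tcp_rot': array([178.8,  18.1, 112.5]), 'ft_force': array([-0.2,  0.1, -0.1]), 'finger_gap': np.float64(61.1), 'grip_force': np.float64(65.3)}
[-0.0014  0.0005 -0.0021] [ 0.0093 -0.1159 -0.0315]
box_orange 0.68 [316.2, 0.0, 392.2, 101.5] [15.7 25.  42.9] (array([664.3, 193.1]), 48.4, 71.4, 24.4)
lid_orange 0.94 [217.0, 205.1, 428.5, 400.9] [256.6 279.9 284.4] Traceback (most recent call last):
  File "<stdin>", line 7, in <module>
IndexError: list index out of range
```

View pics/wrist5.png

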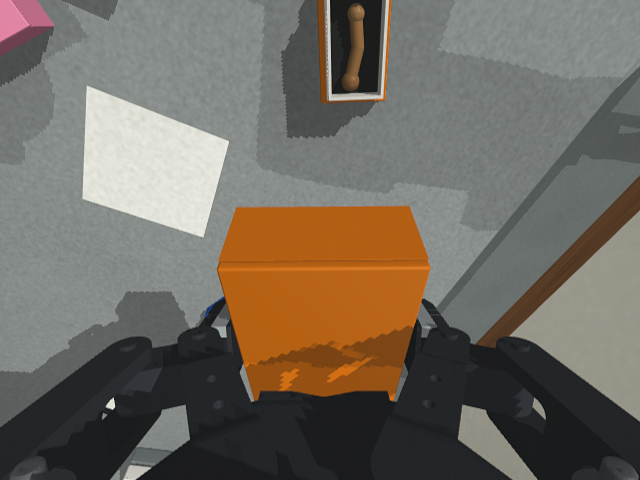

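The lid is held upright (top at (325,330)); the orange box is at (355,50). Level the lid and go over the box.

```bash
python3 - <<'E'
from h import *
Q=[180,24.8,114.4]; delta([665.7,189.3,90],Q)
E
```

```text
[0.131  0.0272 0.1255] [ 0.0109 -0.1138 -0.0349]
```

```bash
python3 -m jog '[0.04,0.01,0.04,0.011,-0.114,-0.035,0.08,0.02,0.075,0.011,-0.114,-0.035,0.11,0.027,0.105,0.011,-0.114,-0.035,0.131,0.027,0.1255,0.011,-0.114,-0.035,0.131,0.027,0.1255,0.011,-0.114,-0.035,0.131,0.027,0.1255,0.011,-0.114,-0.035]'
python3 -m jog '[0,0,0,0,0,0,0,0,0,0,0,0]'
python3 - <<'E'
from h import *
st(); Q=[180,24.8,114.4]; delta([665.7,189.3,64],Q); delta([665.7,189.3,50],Q,[665.7,189.3,60],Q)
s=r.snapshot("wrist")
for n in ["box_orange","lid_orange"]:
  for d in r.outline_of(s,n)[:1]:
    P,v,u=world(s,d["region"]); z=P[:,2]; print(n,d["score"],d["bbox"],np.percentile(z,[3,50,97]).round(1))
    if n[0]=="l":
      T=P[z>np.percentile(z,40)]; print(rect(T)); A=np.c_[T[:,:2],np.ones(len(T))]; k=np.linalg.lstsq(A,T[:,2],rcond=None)[0]; print("slope deg",np.degrees(k[:2]),np.std(T[:,2]-A@k))
for cam in ["scene","top"]:
  s=r.snapshot(cam)
  for n in ["lid_orange","box_orange"]:
    for d in r.outline_of(s,n)[:1]:
      P,v,u=world(s,d["region"]); z=P[:,2]; print(cam,n,d["score"],np.percentile(z,[3,50,97]).round(1),rect(P[z>np.percentile(z,97)-5]))
E
```

```text
time: 17.73
tool_pos: [666.2, 190.0, 91.9]
tcp_rot: [179.9, 24.9, 114.5]
ft_force: [0.1, -0.0, -0.6]
finger_gap: 61.4
grip_force: 65.3
time: 17.98
tool_pos: [665.9, 190.3, 91.6]
tcp_rot: [179.9, 24.9, 114.4]
ft_force: [-0.7, -0.7, 0.0]
finger_gap: 61.1
grip_force: 65.3
{'time': np.float64(18.0), 'joint_pos': array([ 24.4,  28. ,  79.1, -25.9,  74.4,   7.4]), 'tool_pos': array([665.9, 190.3,  91.6]), 'tcp_rot': array([179.9,  24.9, 114.4]), 'ft_force': array([-0.7, -0.7,  0. ]), 'finger_gap': np.float64(61.1), 'grip_force': np.float64(65.3)}
[ 0.0109 -0.0007  0.0254] [0.0027 0.0012 0.0008]
[ 0.0042 -0.      0.0091] [0. 0. 0.]
box_orange 0.77 [261.5, 116.3, 382.6, 205.3] [ 2.6 24.4 42.8]
lid_orange 0.57 [215.6, 203.8, 427.3, 399.6] [ 94.3 122.2 123.2]
(array([660.1, 202.5]), 61.4, 82.0, 24.6)
slope deg [-0.328647    0.03253128] 1.1078727893108384
scene lid_orange 0.85 [ 94.  121.8 125.3] (array([661.3, 192.8]), 61.5, 98.1, 25.5)
scene box_orange 0.69 [ 5.3 24.9 43.6] (array([668.7, 178.1]), 48.2, 52.9, 23.7)
top lid_orange 0.7 [111.7 121.4 125.2] (array([665.3, 183.8]), 61.8, 62.3, -64.7)
```

```bash
python3 - <<'E'
from h import *
L=np.array([-np.sin(np.radians(24.4)),np.cos(np.radians(24.4))]); S=np.array([L[1],-L[0]])
for cam in ["wrist","scene"]:
  s=r.snapshot(cam)
  for n in ["box_orange","lid_orange"]:
    for d in r.outline_of(s,n)[:1]:
      P,v,u=world(s,d["region"]); z=P[:,2]; 
      for lo,hi in ([(38,48),(10,22)] if n[0]=="b" else [(116,130)]):
        Q=P[(z>lo)&(z<hi)][:,:2]
        if len(Q)>20: print(cam,n,lo,len(Q),"L",np.percentile(Q@L,[1,99]).round(1),"S",np.percentile(Q@S,[1,99]).round(1))
E
```

```text
wrist box_orange 38 1286 L [-77.8 -55.8] S [660.4 708.1]
wrist box_orange 10 2770 L [-93.2 -48.9] S [653.7 714.9]
wrist lid_orange 116 24280 L [-120.1  -47.5] S [654.  713.9]
scene box_orange 38 83 L [-142.1  -93. ] S [658.5 706.5]
scene box_orange 10 193 L [-147.3  -67.8] S [652.2 712.9]
scene lid_orange 116 657 L [-144.7  -52.2] S [652.1 712.3]
```

```bash
python3 -m jog '[0.005,0,0.013,0.002,0.001,0,0.0105,-0.0003,0.0256,0.002,0.001,0,0.0105,-0.0003,0.0256,0.002,0.001,0,0.0105,-0.0003,0.0256,0.002,0.001,0]'
python3 -m jog '[0.0042,0,0.0091,0,0,0,0.0063,0,0.0137,0,0,0,0.0084,0,0.0182,0,0,0,0.0105,0,0.0228,0,0,0,0.0105,0,0.0228,0,0,0]'
python3 -m jog '[0,0,0,0,0,0]'
```

```text
time: 19.23
tool_pos: [665.0, 189.2, 61.8]
tcp_rot: [-179.8, 24.8, 114.6]
ft_force: [0.3, 0.9, -1.6]
finger_gap: 61.2
grip_force: 65.3
time: 19.85
tool_pos: [664.7, 189.1, 36.3]
tcp_rot: [-179.8, 24.8, 114.6]
ft_force: [0.1, 0.7, -1.3]
finger_gap: 61.5
grip_force: 65.3
time: 19.98
tool_pos: [665.2, 189.4, 37.2]
tcp_rot: [-179.9, 24.8, 114.6]
ft_force: [0.1, 0.1, -0.7]
finger_gap: 61.4
grip_force: 65.3
```

```bash
python3 -m jog '[0.002,0,0.0045,0,0,0,0.0042,0,0.0091,0,0,0,0.0063,0,0.0137,0,0,0,0.0063,0,0.0137,0,0,0]'
python3 -m jog '[0.001,0,0.0022,0,0,0,0.0016,0,0.0034,0,0,0,0.0016,0,0.0034,0,0,0]'
python3 -m jog '[0.0006,0,0.0013,0,0,0,0.0008,0,0.0018,0,0,0,0.0008,0,0.0018,0,0,0]'
```

```text
time: 20.48
tool_pos: [664.5, 189.0, 21.0]
tcp_rot: [-179.8, 24.8, 114.6]
ft_force: [0.9, -0.6, -0.4]
finger_gap: 61.1
grip_force: 65.3
time: 20.85
tool_pos: [665.0, 189.3, 18.1]
tcp_rot: [-179.8, 24.8, 114.6]
ft_force: [0.5, -0.8, -0.8]
finger_gap: 61.1
grip_force: 65.3
time: 21.22
tool_pos: [665.6, 189.4, 17.8]
tcp_rot: [-179.9, 24.8, 114.5]
ft_force: [-4.6, -0.7, 7.4]
finger_gap: 61.3
grip_force: 66.1
```

```bash
python3 -m jog '[0,0,0,0,0,0,0,0,0,0,0,0,0,0,0,0,0,0,0,0,0,0,0,0]' 1
python3 -m jog '[0,0,-0.03,0,0,0,0,0,-0.07,0,0,0,0,0,-0.12,0,0,0,0,0,-0.17,0,0,0,0,0,-0.17,0,0,0,0,0,-0.17,0,0,0]'
python3 - <<'E'
from h import *
st()
s=r.snapshot("wrist"); d=r.outline_of(s,"lid_orange")[0]; P,v,u=world(s,d["region"]); z=P[:,2]; T=P[(z>44)&(z<60)]
print(d["score"],np.percentile(z,[3,50,97]).round(1),rect(T)); A=np.c_[T[:,:2]-T[:,:2].mean(0),np.ones(len(T))]; k=np.linalg.lstsq(A,T[:,2],rcond=None)[0]; print("slope",np.degrees(k[:2]),k[2])
s=r.snapshot("top"); 
for d in r.outline_of(s,"lid_blue"):
    P,v,u=world(s,d["region"]); z=P[:,2]; print(d["bbox"],rect(P[z>26]))
p=r.sense(); Q=p["tcp_rot"]
delta([436,120,230],[180,0,90.5])
E
```

```text
time: 21.72
tool_pos: [665.0, 189.2, 16.0]
tcp_rot: [-179.8, 24.8, 114.6]
ft_force: [0.3, 0.2, 0.7]
finger_gap: 85.5
grip_force: 0.0
time: 22.48
tool_pos: [635.7, 254.3, 170.3]
tcp_rot: [-179.8, 24.8, 114.6]
ft_force: [-0.2, -1.0, -0.5]
finger_gap: 85.2
grip_force: 0.0
{'time': np.float64(22.5), 'joint_pos': array([ 30.3,  25.2,  74.1, -24.8,  84.1,   9.1]), 'tool_pos': array([635.7, 254.3, 170.3]), 'tcp_rot': array([-179.8,   24.8,  114.6]), 'ft_force': array([-0.2, -1. , -0.5]), 'finger_gap': np.float64(85.2), 'grip_force': np.float64(0.0)}
0.66 [21.5 48.1 49.2] (array([662.5, 196.2]), 62.1, 94.7, 24.6)
slope [ 0.10369476 -0.08574243] 48.16062898654032
[194.6, 313.9, 238.2, 361.1] (array([318.6, 300.7]), 63.5, 91.8, -65.1)
[234.0, 270.1, 277.5, 302.4] (array([436.4, 215.4]), 61.9, 92.7, 1.7)
[494.2, 221.2, 546.2, 264.0] (array([ 519.7, -419. ]), 79.4, 100.7, -17.6)
[-0.0605 -0.2368 -0.0383] [0.0852 0.428  0.4128]
```

Orange lid is seated: level, with its top at about 49 mm (50 expected). Now the blue lid.

```bash
python3 -m jog '[-0.06,-0.237,-0.038,0.085,0.428,0.413,-0.06,-0.237,-0.038,0.085,0.428,0.413,-0.06,-0.237,-0.038,0.085,0.428,0.413,-0.06,-0.237,-0.038,0.085,0.428,0.413,-0.06,-0.237,-0.038,0.085,0.428,0.413,-0.06,-0.237,-0.038,0.085,0.428,0.413]'
python3 -m jog '[0,0,0,0,0,0,0,0,0,0,0,0]'
python3 - <<'E'
from h import *
st()
s=r.snapshot("wrist"); save(s,"wrist6.png")
for d in r.outline_of(s,"lid_blue")[:3]:
    P,v,u=world(s,d["region"]); z=P[:,2]; print(d["score"],d["bbox"],s["pixels"][d["region"]].mean(0).round(),rect(P[z>26]))
E
```

```text
time: 23.42
tool_pos: [436.6, 120.7, 230.6]
tcp_rot: [179.8, -0.1, 90.5]
ft_force: [0.5, -0.0, -0.2]
finger_gap: 85.4
grip_force: 0.0
time: 23.68
tool_pos: [436.5, 121.6, 229.9]
tcp_rot: [179.9, -0.1, 90.6]
ft_force: [0.1, -0.2, 0.2]
finger_gap: 85.5
grip_force: 0.0
{'time': np.float64(23.7), 'joint_pos': array([ 9.000e+00, -1.600e+01,  1.077e+02,  1.000e-01,  8.820e+01,
        8.400e+00]), 'tool_pos': array([436.5, 121.6, 229.9]), 'tcp_rot': array([ 1.799e+02, -1.000e-01,  9.060e+01]), 'ft_force': array([ 0.1, -0.2,  0.2]), 'finger_gap': np.float64(85.5), 'grip_force': np.float64(0.0)}
0.84 [132.0, 2.1, 264.1, 83.6] [205. 122. 150.] (array([320.4, 301.8]), 62.4, 92.3, -66.0)
0.78 [201.5, 187.3, 301.9, 290.2] [209. 121. 150.] (array([357.4,  97. ]), 62.0, 92.6, -45.9)
0.71 [292.1, 66.1, 361.1, 172.0] [ 38.  84. 168.] (array([438.3, 216.6]), 62.0, 92.3, 1.6)
```

View pics/wrist6.png

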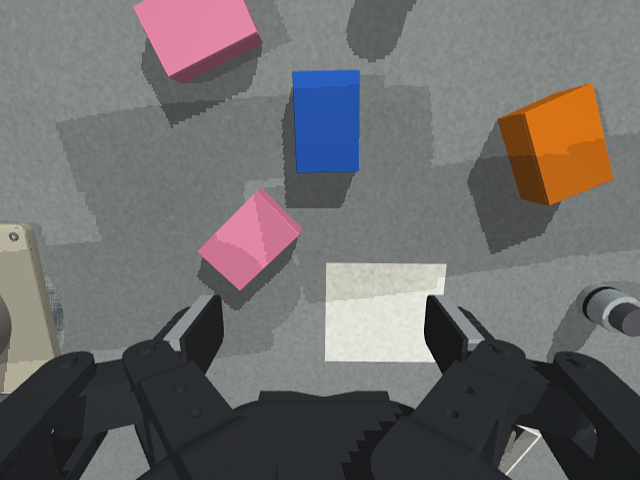

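Blue lid at (327,120), the pink ones at (195,40) and (250,240); the orange box is closed at (555,145). Grasp the blue lid.

```bash
python3 - <<'E'
from h import *
delta([438.2,216.4,60],[180,0,91.3])
E
```

```text
[0.0946 0.0026 0.1702] [ 0.0014 -0.0013 -0.0124]
```

```bash
python3 -m jog '[0.0946,0.0026,0.05,0.001,-0.001,-0.012,0.0946,0.0026,0.1,0.001,-0.001,-0.012,0.0946,0.0026,0.15,0.001,-0.001,-0.012,0.0946,0.0026,0.17,0.001,-0.001,-0.012,0.0946,0.0026,0.17,0.001,-0.001,-0.012,0.0946,0.0026,0.17,0.001,-0.001,-0.012]'
python3 -m jog '[0,0,0.025,0,0,0,0,0,0.05,0,0,0,0,0,0.06,0,0,0,0,0,0.06,0,0,0,0,0,0.06,0,0,0]'
python3 -m jog '[0,0,0,0,0,0,0,0,0,0,0,0,0,0,0,0,0,0,0,0,0,0,0,0,0,0,0,0,0,0,0,0,0,0,0,0,0,0,0,0,0,0,0,0,0,0,0,0]' -1 60
python3 - <<'E'
from h import *
st(); p=[180,0,91.2]
delta([438,216.4,150],p)
# measuring pose ahead of blue box, yaw 62.1
delta([600,-200,200],[180,0,62.1],[438,216.4,150],p)
E
```

```text
time: 24.52
tool_pos: [439.6, 216.3, 62.3]
tcp_rot: [179.8, -0.1, 91.2]
ft_force: [0.5, -0.3, 0.3]
finger_gap: 85.4
grip_force: 0.0
time: 25.15
tool_pos: [439.8, 216.4, 2.4]
tcp_rot: [179.8, -0.1, 91.2]
ft_force: [1.2, -0.4, 1.1]
finger_gap: 85.4
grip_force: 0.0
time: 26.15
tool_pos: [439.7, 216.3, 2.2]
tcp_rot: [179.8, -0.1, 91.2]
ft_force: [-0.6, -1.0, 6.8]
finger_gap: 61.1
grip_force: 65.7
{'time': np.float64(26.2), 'joint_pos': array([ 20.2,   4.6, 114. ,  -0. ,  61.2,  19. ]), 'tool_pos': array([439.7, 216.3,   2.2]), 'tcp_rot': array([ 1.798e+02, -1.000e-01,  9.120e+01]), 'ft_force': array([-0.6, -1. ,  6.8]), 'finger_gap': np.float64(61.1), 'grip_force': np.float64(65.7)}
[ 0.0003 -0.0011 -0.1478] [ 0.0039 -0.0012  0.0004]
[-0.4197  0.1532 -0.05  ] [-0.     -0.      0.5079]
```

```bash
python3 -m jog '[0,0,-0.04,0,0,0,0,0,-0.09,0,0,0,0,0,-0.148,0,0,0,0,0,-0.148,0,0,0]'
python3 -m jog '[-0.473,0.159,-0.07,0,0,0.508,-0.473,0.159,-0.07,0,0,0.508,-0.473,0.159,-0.07,0,0,0.508,-0.473,0.159,-0.07,0,0,0.508,-0.473,0.159,-0.07,0,0,0.508,-0.473,0.159,-0.07,0,0,0.508,-0.473,0.159,-0.07,0,0,0.508,-0.473,0.159,-0.07,0,0,0.508]'
python3 -m jog '[0,0,0,0,0,0,0,0,0,0,0,0,0,0,0,0,0,0]'
python3 - <<'E'
from h import *
st()
s=r.snapshot("wrist"); save(s,"wrist7.png")
for d in r.outline_of(s,"box_blue")[:2]:
    P,v,u=world(s,d["region"]); z=P[:,2]; print(d["score"],d["bbox"],np.percentile(z,[3,97]),"neck",rect(P[(z>38)&(z<48)]),"all",rect(P[z>10]))
for d in r.outline_of(s,"lid_blue")[:2]:
    P,v,u=world(s,d["region"]); z=P[:,2]; m=np.median(z); print(d["score"],d["bbox"],m); T=P[abs(z-m)<3]; print(rect(T),"rel")
E
```

```text
time: 26.65
tool_pos: [442.0, 217.2, 155.1]
tcp_rot: [179.3, -0.2, 91.2]
ft_force: [0.4, 0.3, -1.6]
finger_gap: 60.9
grip_force: 65.8
time: 27.65
tool_pos: [605.9, -251.9, 217.3]
tcp_rot: [-180.0, -0.1, 62.1]
ft_force: [1.2, -0.3, -0.0]
finger_gap: 60.9
grip_force: 65.6
time: 28.02
tool_pos: [605.6, -248.6, 217.9]
tcp_rot: [180.0, -0.1, 62.2]
ft_force: [0.1, 0.8, -0.2]
finger_gap: 61.0
grip_force: 65.6
{'time': np.float64(28.0), 'joint_pos': array([-26.9,  16.2,  76.7,   0.1,  87. ,   0.9]), 'tool_pos': array([ 605.6, -248.6,  217.9]), 'tcp_rot': array([ 1.80e+02, -1.00e-01,  6.22e+01]), 'ft_force': array([ 0.1,  0.8, -0.2]), 'finger_gap': np.float64(61.0), 'grip_force': np.float64(65.6)}
0.56 [294.4, 54.1, 365.5, 160.3] [15.74082592 43.08516637] neck (array([ 659.7, -156.4]), 48.3, 78.1, -28.8) all (array([ 659.7, -156.3]), 62.1, 92.3, -28.2)
0.78 [234.0, 194.1, 416.3, 399.4] 246.0885732590108
(array([ 609.1, -241.1]), 62.3, 75.4, -27.5) rel
```

View pics/wrist7.png

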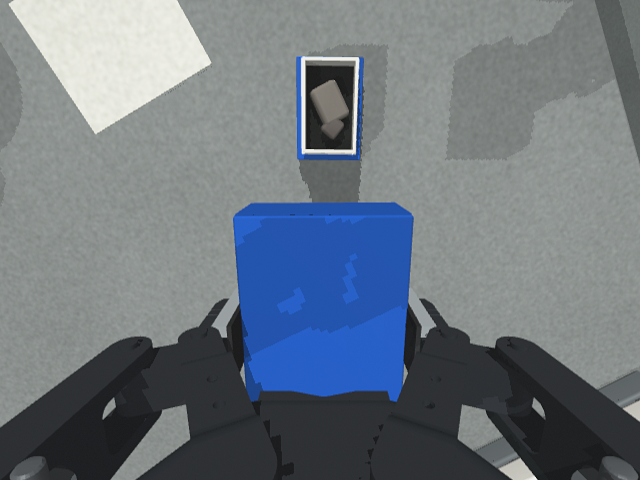

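The blue box is in view at (330,107), with the blue lid held level below it. Move over the box.

```bash
python3 - <<'E'
from h import *
delta([659.7,-156.3,75],[180,0,61.7])
E
```

```text
[0.1067 0.0042 0.1439] [ 0.0017 -0.0016  0.0088]
```

```bash
python3 -m jog '[0.04,0.0042,0.03,0.0017,-0.0016,0.009,0.08,0.0042,0.07,0.0017,-0.0016,0.009,0.1067,0.0042,0.11,0.0017,-0.0016,0.009,0.1067,0.0042,0.144,0.0017,-0.0016,0.009,0.1067,0.0042,0.144,0.0017,-0.0016,0.009,0.1067,0.0042,0.144,0.0017,-0.0016,0.009]'
python3 -m jog '[0,0,0,0,0,0,0,0,0,0,0,0]'
python3 - <<'E'
from h import *
st(); delta([659.7,-156.3,52],[180,0,61.7])
a=np.radians(61.7); L=np.array([np.cos(a),np.sin(a)]); S=np.array([L[1],-L[0]])
s=r.snapshot("wrist")
for n in ["box_blue","lid_blue"]:
    for d in r.outline_of(s,n)[:1]:
      P,v,u=world(s,d["region"]); z=P[:,2]; print(n,d["score"],d["bbox"],"expect",np.array([659.7,-156.3])@L,np.array([659.7,-156.3])@S)
      for lo,hi in ([(38,48),(10,22)] if n[0]=="b" else [(96,112)]):
        Q=P[(z>lo)&(z<hi)][:,:2]
        if len(Q)>20: print(lo,len(Q),"L",np.percentile(Q@L,[1,99]).round(1),"S",np.percentile(Q@S,[1,99]).round(1))
E
```

```text
time: 28.92
tool_pos: [660.6, -157.8, 76.5]
tcp_rot: [179.9, -0.0, 61.6]
ft_force: [-0.5, 0.3, -0.6]
finger_gap: 61.1
grip_force: 65.7
time: 29.18
tool_pos: [660.8, -158.3, 76.7]
tcp_rot: [179.8, -0.0, 61.6]
ft_force: [-0.6, -0.1, -0.1]
finger_gap: 61.1
grip_force: 65.7
{'time': np.float64(29.2), 'joint_pos': array([-17.8,  25.8,  79.9,  -0. ,  74.1,  10.6]), 'tool_pos': array([ 660.8, -158.3,   76.7]), 'tcp_rot': array([179.8,  -0. ,  61.6]), 'ft_force': array([-0.6, -0.1, -0.1]), 'finger_gap': np.float64(61.1), 'grip_force': np.float64(65.7)}
[ 0.0012 -0.002   0.0247] [ 0.0027 -0.0005 -0.0023]
box_blue 0.63 [267.3, 184.4, 374.3, 203.5] expect 175.13738115490054 654.9508971840585
10 1290 L [212.3 220.7] S [624.7 685.4]
lid_blue 0.77 [232.6, 199.6, 414.4, 401.8] expect 175.13738115490054 654.9508971840585
96 30426 L [149.4 219.5] S [626.4 686.4]
```

```bash
python3 -m jog '[0.0012,-0.0016,0.012,0.0027,0,-0.002,0.0012,-0.0016,0.025,0.0027,0,-0.002,0.0012,-0.0016,0.025,0.0027,0,-0.002,0.0012,-0.0016,0.025,0.0027,0,-0.002]'
python3 -m jog '[0,0,0.006,0,0,0,0,0,0.012,0,0,0,0,0,0.014,0,0,0,0,0,0.014,0,0,0]'
python3 -m jog '[0,0,0,0,0,0]'
```

```text
time: 29.82
tool_pos: [658.8, -155.7, 49.1]
tcp_rot: [-179.8, 0.0, 61.7]
ft_force: [-0.2, -0.6, -0.5]
finger_gap: 60.7
grip_force: 65.7
time: 30.32
tool_pos: [658.7, -155.7, 35.3]
tcp_rot: [-179.8, 0.0, 61.7]
ft_force: [0.2, -0.6, -1.1]
finger_gap: 61.0
grip_force: 65.7
time: 30.45
tool_pos: [659.1, -155.8, 35.8]
tcp_rot: [-179.9, 0.0, 61.7]
ft_force: [0.5, -0.4, -0.3]
finger_gap: 60.9
grip_force: 65.7
```

```bash
python3 -m jog '[0,0,0.005,0,0,0,0,0,0.01,0,0,0,0,0,0.013,0,0,0,0,0,0.013,0,0,0]'
python3 -m jog '[0,0,0.002,0,0,0,0,0,0.003,0,0,0,0,0,0.003,0,0,0]'
python3 -m jog '[0,0,0.001,0,0,0,0,0,0.001,0,0,0]'
```

```text
time: 30.95
tool_pos: [658.5, -155.6, 21.9]
tcp_rot: [-179.8, 0.0, 61.7]
ft_force: [0.1, 0.1, -1.2]
finger_gap: 60.7
grip_force: 65.7
time: 31.32
tool_pos: [659.3, -155.9, 20.4]
tcp_rot: [-179.9, -0.0, 61.7]
ft_force: [-2.5, 1.5, 4.2]
finger_gap: 61.2
grip_force: 66.1
time: 31.58
tool_pos: [659.3, -155.9, 20.3]
tcp_rot: [-179.9, 0.0, 61.7]
ft_force: [-6.3, 1.8, 11.9]
finger_gap: 60.6
grip_force: 66.9
```

Seated at the predicted height. Release, retreat and check.

```bash
python3 -m jog '[0,0,0,0,0,0,0,0,0,0,0,0,0,0,0,0,0,0,0,0,0,0,0,0]' 1
python3 -m jog '[0,0,-0.03,0,0,0,0,0,-0.07,0,0,0,0,0,-0.12,0,0,0,-0.05,0,-0.18,0,0,0,-0.1,0,-0.2,0,0,0,-0.1,0,-0.2,0,0,0,-0.1,0,-0.2,0,0,0,-0.1,0,-0.2,0,0,0]'
python3 - <<'E'
from h import *
st()
def lev(s,n):
  for d in r.outline_of(s,n)[:1]:
    P,v,u=world(s,d["region"]); z=P[:,2]; T=P[(z>44)&(z<58)]
    if len(T)<30: print(n,"few"); continue
    A=np.c_[T[:,:2]-T[:,:2].mean(0),np.ones(len(T))]; k=np.linalg.lstsq(A,T[:,2],rcond=None)[0]
    print(n,round(d["score"],2),np.percentile(z,[3,97]).round(),rect(T),"slope",np.degrees(k[:2]).round(1),"z",k[2].round(1))
lev(r.snapshot("wrist"),"lid_blue")
s=r.snapshot("scene"); lev(s,"lid_blue"); lev(s,"lid_orange"); save(s,"scene2.png")
s=r.snapshot("top"); lev(s,"lid_orange")
for n in ["objective","slide_box","jar"]:
    d=r.outline_of(s,n)
    if d: P,v,u=world(s,d[0]["region"]); z=P[:,2]; print(n,rect(P[z>np.percentile(z,97)-6]))
E
```

```text
time: 32.08
tool_pos: [658.8, -155.7, 18.3]
tcp_rot: [-179.8, 0.0, 61.7]
ft_force: [-1.5, -0.1, -1.1]
finger_gap: 85.5
grip_force: 0.0
time: 33.08
tool_pos: [611.9, -242.7, 216.8]
tcp_rot: [-179.7, -0.0, 61.8]
ft_force: [-0.1, -0.7, -0.1]
finger_gap: 85.3
grip_force: 0.0
{'time': np.float64(33.1), 'joint_pos': array([-26.1,  17.1,  75.8,   0. ,  87.4,   2.1]), 'tool_pos': array([ 611.9, -242.7,  216.8]), 'tcp_rot': array([-179.7,   -0. ,   61.8]), 'ft_force': array([-0.1, -0.7, -0.1]), 'finger_gap': np.float64(85.3), 'grip_force': np.float64(0.0)}
lid_blue 0.85 [47. 50.] (array([ 659. , -155.7]), 62.1, 91.9, -28.1) slope [0.  0.1] z 48.5
lid_blue 0.94 [19. 53.] (array([ 659. , -159.8]), 64.6, 92.3, -28.5) slope [-0.6  0.3] z 49.7
lid_orange 0.7 [19. 53.] (array([661.5, 192.2]), 61.7, 98.2, 25.2) slope [-0.4  0.1] z 49.4
lid_orange 0.79 [38. 53.] (array([659.3, 195.4]), 61.4, 89.0, 25.4) slope [-0.   0.1] z 49.2
objective (array([759.1,  20.8]), 27.8, 31.0, 88.6)
slide_box (array([ 531.2, -308.3]), 90.3, 328.2, -6.7)
jar (array([516. , 399.4]), 50.3, 52.4, -41.0)
```

View pics/scene2.png

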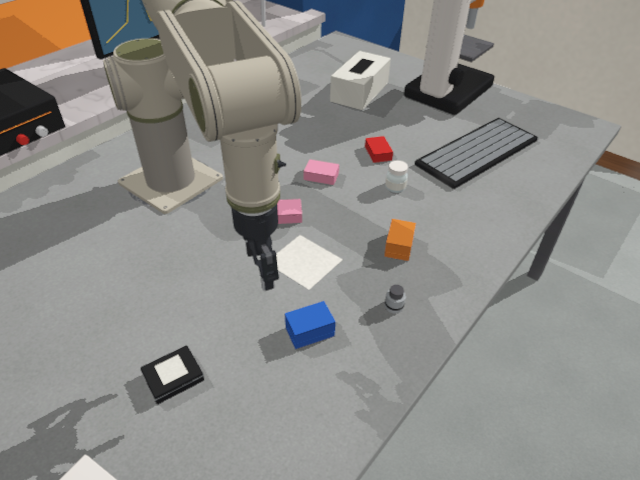

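Both boxes are closed with flush, level lids (blue at (310,325), orange at (400,240)). The objective (396,297), slide box (172,373) and jar (398,175) have not moved, and the robot is clear.

```bash
python3 -m jog '[0,0,0,0,0,0,0,0,0,0,0,0]'; python3 -c "
from bench import r
print(r.hand_in())"
```

```text
time: 33.83
tool_pos: [612.0, -244.2, 218.7]
tcp_rot: [-179.8, 0.0, 61.7]
ft_force: [1.0, -0.1, -0.5]
finger_gap: 85.1
grip_force: 0.0
the job is handed in; nothing more can be done
None
```

Both boxes are closed with their own-colour lids, right way up, fully down and released; the job was handed in at about 34 s of the 72 s, with nothing dropped or knocked, but no verdict came back.

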